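Clamp a filter cassette in its leaning holder until the load tab pops out

TASK

Load the white filter cassette into the leaning clamp holder: slide it up the bed under the presser foot, blue handle outwards, fully home against the back stop. Then screw the black knob down (clockwise) until the red load tab pops out of the side of the blue spring housing, and stop there: going on more than a quarter turn further would crush the membrane. Let go of everything and leave the other things on the bench where they are.

Things in the scene. Friction and masses are not known exactly. Their poses are not given: they have to be found in the camera images.
- cassette_grip (a point): Centre of the filter cassette's blue pull handle (44 long x 18 wide x 26 mm tall) in the middle of one end of the white slab, undersides level. 13 mm above the underside, 28 mm from the slab's end. x: from handle to slab (that end goes in first), y: across, z: up out of the top face. Starts flat on the bench at the left, handle to the left, away from the holder. Loose, 0.09 to 0.16 kg.
- cassette_mid (a point): Centre of the cassette's white slab (90 long x 60 wide x 16 mm thick, a blue frame line on its top face), 73 mm along x from the handle's centre; same axes as the handle.
- seat (a point): Seat of the holder: on the black rubber gasket, below the screw. The holder is a fixed aluminium clamp (about 155 x 115 x 225 mm) whose bed leans 30 degrees, rising to the right. x: up the slope, y: across it, away from the robot, z: square to the bed, along the screw's axis (30 degrees from vertical, leaning left). The cassette lies on the gasket face (z = 0); rubber stops it sliding.
- handle_home (a point): Where the centre of the cassette's handle is when the cassette is home (axes of the seat; 73 mm below the seat along the slope, 13 mm above the gasket face): slab flat on the gasket, its far end touching the aluminium back stop, which stands 45.5 mm above the seat along the slope, 23 mm tall. The handle is then clear of the bed's lower end, with free room beside and under it.
- bed_mouth (a point): Middle of the bed's lower end (axes of the seat, 52 mm below it, at gasket height), where two white guide rails begin. They stand 8.5 mm above the gasket face, 65 mm apart (2.5 mm free each side of the slab), flared to 84 mm at their mouths over the first 22 mm.
- foot_face (a point): Centre of the underside of the steel presser foot (46 along the slope x 50 mm wide, with an upturned lead-in lip of 9 mm at its lower edge), axes of the seat. It hangs under the grey C-shaped arm, 5.1 to 8.8 mm above the place of the slab's top face at the start, depending on how far the screw happens to be wound.
- knob_grip (a point): Centre of the black round knurled knob (44 mm across, 26 mm tall) on the holder's arm: on the screw's axis, 106 mm above the seat; axes of the seat (z out of the knob's top), not turning with the knob. The knob turns on the spot, without rising or sinking. Clockwise seen from its top lowers the foot 16 mm a turn. It is stiff (0.15 to 0.25 N m) and stays where it is left.
- collar (a point): Top of the brass collar (29 mm across, 5 mm high) under the knob, on the screw's axis, 9.5 mm below the knob's lower face; the arm's flat top (40 mm wide) lies 4.5 mm lower. Axes of the seat. The tightening takes 3 to 5 rad in all from the start, which differs from run to run and is not measured.
- indicator_tab (a joint): The red load tab (20 x 8 mm) in the side facing the robot (-y of the seat) of the blue spring housing just above the presser foot: how far it stands out, in m. About 0 while held in; once the spring behind the foot carries about 20 N its catch lets go and it springs out to 0.012. It stays out.
- presser_foot (a joint): How far the sprung presser foot is pushed up into its housing, in m: 0 while it hangs free; when it bears on the cassette its spring (8 N preload, 4 N per mm) gives way. The tab's catch lets go at about 0.003; above 0.0073 the membrane is crushed.
- tube_rack_mid (a point): Middle of the purple tube rack (74 x 233 x 53 mm), a bystander at the back left.
- tube_block_mid (a point): Middle of the black tube block (87 x 127 x 32 mm), a bystander at the left.
- beaker_mid (a point): Middle of the small glass beaker (60 mm across, 78 mm tall), a bystander right of the holder.
- timer_mid (a point): Middle of the white bench timer (62 x 66 x 18 mm), a bystander at the front right.
There are look-alikes about, which are no part of the job. Leave any yellow look-alike of the part that bears cassette_grip alone.

How it is judged (in metres and radians):
On the way, in this order (a step that is already met when the one before it is completed fails the run):
1. the cassette lies home on the bed against the back stop, with the foot not yet pressing on it (x of cassette_grip in the frame of seat between -0.077 and -0.069 m and y of cassette_grip in the frame of seat between -0.005 and 0.005 m and z of cassette_grip in the frame of seat between 0.009 and 0.017 m and angle between the x axis of cassette_grip and the x axis of seat, either way round below 0.07 rad and angle between the z axis of cassette_grip and the z axis of seat, either way round below 0.07 rad and value of joint presser_foot below 0.0015 m), for 0.2 s.
2. the screw is tightened on the cassette until the red tab has popped out (value of joint indicator_tab above 0.009 m and value of joint presser_foot above 0.002 m), for 0.2 s.
At the end, for the whole second after the job is handed in: The cassette lies home in the holder (handle centre within 4 mm of its home place along the bed and square to it, 5 mm across, 4 degrees), the red tab stands out more than 9 mm, and the foot still presses on the cassette (pushed in between 2 and 7.3 mm) (all of step 2 and x of cassette_grip in the frame of seat between -0.077 and -0.069 m and y of cassette_grip in the frame of seat between -0.005 and 0.005 m and z of cassette_grip in the frame of seat between 0.009 and 0.017 m and angle between the x axis of cassette_grip and the x axis of seat, either way round below 0.07 rad and angle between the z axis of cassette_grip and the z axis of seat, either way round below 0.07 rad and value of joint presser_foot below 0.0073 m); the robot touches nothing.
It fails at once if the screw is over-tightened, more than a quarter turn past the tab's release (foot pushed in more than 7.3 mm) (value of joint presser_foot above 0.0073 m).
It fails at once if a bystander (tube rack) is shifted more than 2 cm (distance of tube_rack_mid from where it was at the start of the episode above 0.02 m).
It fails at once if a bystander (tube block) is shifted more than 2 cm (distance of tube_block_mid from where it was at the start of the episode above 0.02 m).
It fails at once if a bystander (beaker) is shifted more than 2 cm (distance of beaker_mid from where it was at the start of the episode above 0.02 m).
It fails at once if a bystander (timer) is shifted more than 2 cm (distance of timer_mid from where it was at the start of the episode above 0.02 m).
It also fails if it takes over 61 s, if anything falls off the work surface, if the arm or the gripper's body presses on something with over 40 N, if the wrist force passes 120 N, or if a joint passes its speed limit or range.

ROBOT

A 7-joint arm with a two-finger parallel gripper is mounted at the origin on a cart in front of the work surface, level with it; the furniture and walls round the work are solid. World frame = base frame: x ahead of the robot, y to its left, z up, the work surface at z = 0. Lengths are in mm, angles in rad, forces in N, time in s.
With the tool pointing down it reaches from about 400 to 900 mm from the base axis. Payload 5.6 kg.
Tool frame: the origin (TCP) lies at the very end of the fingers, on their centre line; the grasp point (between the pads) lies 19 mm behind it; z points along the fingers, y is the line along which they close (so a half turn about z gives the same grasp; the last joint's range is limited). The gripper opens to 92 mm and grips with 3 to 60 N. Pads are 20 mm wide; open, the fingers measure 128 mm over their backs; the gripper's body (75 mm by 189 mm) begins 69 mm behind the grasp point.
Start: joints at [1.28, 0.468, -0.012, 1.603, 0.006, 1.071, -0.056], TCP at [159.384, -630.163, 214.592] pointing down, gripper open.
Joint ranges: [-2.53, 2.53], [-0.31, 2.02], [-1.57, 1.55], [0.28, 2.44], [-1.29, 4.43], [0.15, 1.84], [-2.92, 2.92]. Speed limits (rad/s): [2.57, 2.57, 3.14, 3.14, 3.14, 3.14, 3.14].

INTERFACE

Orientations are given as a rotation vector (axis times angle).
In Python, from cell import arm gives the robot as it stands.
- The arm moves only by the tool arm_command, never from a script. Its arguments are lists of equal length, an entry for each row: "translation": the shift along the tool's x, y, z in mm, a list of three; "angular": the turn, a rotation vector about the tool's x, y, z in degrees, a list of three. In form: {"translation": [[x, y, z], ...], "angular": [[wx, wy, wz], ...]}. A call has exactly 10 rows; each row is the pose to reach, as a shift and turn from the pose commanded when the call began, along the tool's axes at that moment; what a row does not reach only later rows make up. A row lasts 1/10 s, in which the tool goes at most 50 mm and 8.59 degrees, less where a joint would pass 70% of its speed; a pose out of reach is approached as far as the arm can. A call with a gripper value outside its range is refused whole. "claw" is the gripper command: -1 is fully open, 1 is shut, values between are in proportion, set as the call begins (left out, the last holds). The fingers move at their own pace and stop on an object; "newtons" is the grip in N (left out, the last holds). Time passes only in rows, so rows that repeat a pose let the fingers close, or fill a call up. It gives the time, the measured TCP pose, the force, the opening and the grip force at its end, in the units of the state.
- arm.sense(): the state, without advancing time (a new reading comes with each control period).
- arm.snapshot(name): name is "scene" or "side" or "wrist"; returns a dict with "frame" (480x640x3 uint8, blue, green, red), "fov_y" (degrees; the focal length in pixels is half the picture's height over the tangent of half this angle, whatever the lens; pixels are square), "cx", "cy" (the principal point, pixels), "position" and "rotation" of the camera in the world; the wrist camera has in their place "mount" (4x4, takes a point from camera to tool coordinates, whose origin is the TCP and whose axes are the flange's). Camera axes: x right, y up, looking along -z (the intrinsics and any distortion apply to the point x, -y, -z); pixel columns grow to the right and rows downward; lengths in mm; the calibration is good to about 2 mm. A picture is of the moment at which its call begins: read the wrist's pose just before it. There is no depth.
- arm.hand_in(): hands the job in; it is judged then, once.
The state is a dict: "time_s": time; "joint_positions": joint angles; "qvel": joint speeds; "joint_torque": joint torques, N m; "ee_pos": TCP position; "orientation": TCP orientation; "contact_force": force on the tool from outside, world axes, zero at the start; "ft_torque": the same for the moment, N m; "grip_width": finger opening in mm; "finger_force": force on a finger pad.
Only numpy, scipy, OpenCV 4.12 (cv2) and the standard library are available. Lean on these libraries where they do the work, as an engineer would, in place of code of your own. Each camera call takes 0.05 s, during which the arm holds its last target. There are 200 camera calls.

## Working session

There is one attempt and no reset: what is moved stays moved. The work goes in short steps, Python scripts to look and compute and a tool call to move; the robot and the scene stay as the last step left them, time stands still between calls to the robot, and variables do not carry over. Pictures are saved under pics/ and viewed, at most 10 in all, crops included, and the job is handed in when it is done.

Besides the shell and the picture viewer there is one more tool, called after ">>>" as a command line: name --argument value ..., lists and objects as JSON in quotes. arm_command: Moves the arm, as the interface text tells. Its arguments: {"type":"object","properties":{"translation":{"type":"array","items":{"type":"array","items":{"type":"number"}}},"angular":{"type":"array","items":{"type":"array","items":{"type":"number"}}},"claw":{"type":"number"},"newtons":{"type":"number"}},"required":["translation","angular"]}

```bash
mkdir -p pics
cat > h.py <<'E'
import numpy as np, cv2, pickle
from scipy.spatial.transform import Rotation as R
from cell import arm
def snap(n,name):
    st=arm.sense(); s=arm.snapshot(n); s['st']=st
    pickle.dump(s,open(f'pics/{name}.pkl','wb')); cv2.imwrite(f'pics/{name}.png',s['frame']); return s
def load(name): return pickle.load(open(f'pics/{name}.pkl','rb'))
def cam(s):
    if 'mount' in s:
        T=np.eye(4);T[:3,:3]=R.from_rotvec(s['st']['orientation']).as_matrix();T[:3,3]=s['st']['ee_pos']
        T=T@np.array(s['mount']); return T[:3,3],T[:3,:3]
    r=np.array(s['rotation']); 
    if r.shape!=(3,3): r=R.from_rotvec(r).as_matrix()
    return np.array(s['position']),r
def K(s):
    f=240/np.tan(np.radians(s['fov_y'])/2); return np.array([[f,0,s['cx']],[0,f,s['cy']],[0,0,1]])
def dist(s):
    for k in s:
        if 'dist' in k: return np.array(s[k],float).ravel()
    return np.zeros(5)
def ray(s,uv):
    p,r=cam(s); u=cv2.undistortPoints(np.array([[uv]],float),K(s),dist(s))[0,0]
    d=r@np.array([u[0],-u[1],-1]); return p,d/np.linalg.norm(d)
def onplane(s,uv,z=0,n=(0,0,1),p0=None):
    p,d=ray(s,uv); n=np.array(n,float); p0=np.array([0,0,z]) if p0 is None else np.array(p0)
    return p+d*((p0-p)@n)/(d@n)
def tri(obs):
    A=np.zeros((3,3));b=np.zeros(3);L=[]
    for s,uv in obs:
        p,d=ray(s,uv);M=np.eye(3)-np.outer(d,d);A+=M;b+=M@p;L.append((p,M))
    x=np.linalg.solve(A,b); return x,[np.linalg.norm(M@(x-p)) for p,M in L]
def proj(s,X):
    p,r=cam(s);c=(np.array(X)-p)@r; c=c*[1,-1,-1]
    return cv2.projectPoints(c.reshape(-1,1,3),np.zeros(3),np.zeros(3),K(s),dist(s))[0][:,0]
E
python3 - <<'E'
from h import *
for n in ['scene','side','wrist']:
    s=snap(n,n+'0'); print({k:v for k,v in s.items() if k not in('frame','st')})
print(arm.sense())
E
```

```text
{'fov_y': 54.42642252983012, 'cx': 325.62175419725935, 'cy': 238.38690380322927, 'position': array([ 31.06150962, 887.67530395, 654.98945714]), 'rotation': array([ 0.41051937, -1.37491563, -2.21153601])}
{'fov_y': 45.560433669599234, 'cx': 309.70148186668416, 'cy': 239.5321807224111, 'position': array([-205.7572902 ,  309.75362544, 1400.59190928]), 'rotation': array([ 0.41005786, -0.54944745, -1.79626192])}
{'fov_y': 71.4882344554998, 'cx': 315.7532155694673, 'cy': 240.63408793986338, 'mount': array([[ 1.34878789e-06,  9.66129731e-01,  2.58056861e-01,
         7.19129999e+01],
       [ 9.99999469e-01, -2.67195871e-04,  9.95118232e-04,
        -2.12567037e-01],
       [ 1.03036504e-03,  2.58056723e-01, -9.66129218e-01,
        -1.70448997e+02],
       [ 0.00000000e+00,  0.00000000e+00,  0.00000000e+00,
         1.00000000e+00]])}
{'time_s': 0.15, 'joint_positions': array([ 1.28001835,  0.46815623, -0.01160426,  1.60339438,  0.00601491,
        1.07142084, -0.05627568]), 'qvel': array([ 0.00090481, -0.00278195,  0.00051618, -0.00318402, -0.00162513,
        0.00133014, -0.00027198]), 'joint_torque': array([ 5.56899158e-04, -5.20952690e+01, -1.25317433e-02, -2.43976343e+01,
       -5.66846319e-02,  1.52470102e-02,  8.78023388e-05]), 'ee_pos': array([ 159.23819787, -629.73309131,  213.87861887]), 'orientation': array([-3.11621526e+00, -3.88000832e-01,  4.40363652e-04]), 'contact_force': array([-0.08044431,  0.1695733 ,  0.10956888]), 'ft_torque': array([-0.04417434, -0.04764619,  0.01169593]), 'finger_force': 0.0, 'grip_width': 92.05545382600323}
```

View pics/scene0.png

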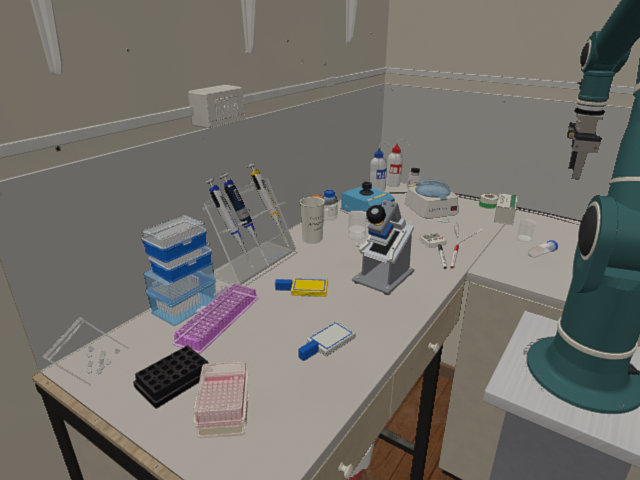

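View pics/side0.png

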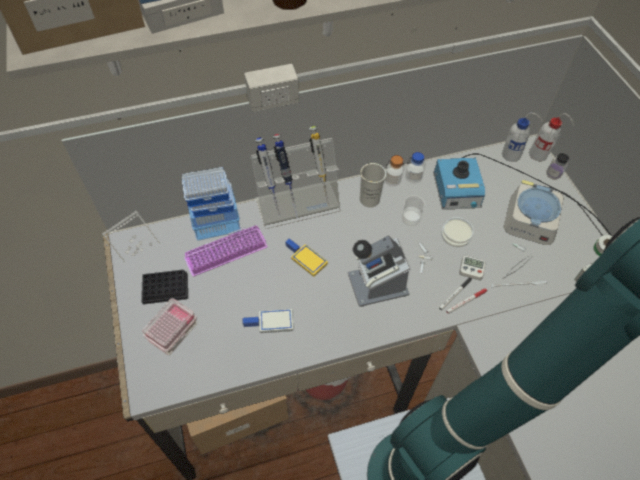

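Scene: the white cassette is at (330,338) with its blue handle at (309,350), and the yellow look-alike is at (309,287). The holder is at (385,255), knob at (376,214). Side: white cassette at (275,320), handle (250,322); yellow one at (308,260); knob at (361,248). The white slab fits the description. I'll confirm it in one enlarged crop and measure at the same time.

Run:
```python
from h import *
a=load('scene0');b=load('side0')
A=a['frame'][180:370,270:430];B=b['frame'][225:345,235:425]
A=cv2.resize(A,None,fx=3,fy=3,interpolation=3);B=cv2.resize(B,None,fx=2.2,fy=2.2,interpolation=3)
C=np.zeros((600,800,3),np.uint8)
A=A[:570,:400] if 0 else cv2.resize(a['frame'][190:370,280:420],(420,540),interpolation=3)
B=cv2.resize(b['frame'][230:340,240:415],(380,239),interpolation=3)
C[:540,:420]=A;C[:239,420:]=B
cv2.imwrite('pics/crop1.png',C)
for s,box in((a,(290,320,365,365)),(b,(235,300,300,340))):
    x0,y0,x1,y1=box;f=s['frame'][y0:y1,x0:x1];h=cv2.cvtColor(f,cv2.COLOR_BGR2HSV)
    m=cv2.inRange(h,(100,150,60),(125,255,255));
    n,l,st,c=cv2.connectedComponentsWithStats(m);i=1+np.argmax(st[1:,4]);print('blue',c[i]+[x0,y0],st[i])
    w=cv2.inRange(h,(0,0,205),(180,40,255));
    n,l,st,c=cv2.connectedComponentsWithStats(w);i=1+np.argmax(st[1:,4]);print('white',c[i]+[x0,y0],st[i])
    print(onplane(s,c[i]+[x0,y0],16))
for s,box in((a,(360,195,395,232)),(b,(345,235,378,265))):
    x0,y0,x1,y1=box;h=cv2.cvtColor(s['frame'][y0:y1,x0:x1],cv2.COLOR_BGR2HSV)
    m=cv2.inRange(h,(0,0,0),(180,255,60));n,l,st,c=cv2.connectedComponentsWithStats(m);i=1+np.argmax(st[1:,4]);print('knob',c[i]+[x0,y0],st[i])
```

```text
blue [308.15662651 349.53815261] [  9  20  20  20 249]Traceback (most recent call last):
  File "<stdin>", line 15, in <module>
    return _wrapfunc(a, 'argmax', axis=axis, out=out, **kwds)
    return bound(*args, **kwds)
ValueError: attempt to get argmax of an empty sequence
```

View pics/crop1.png

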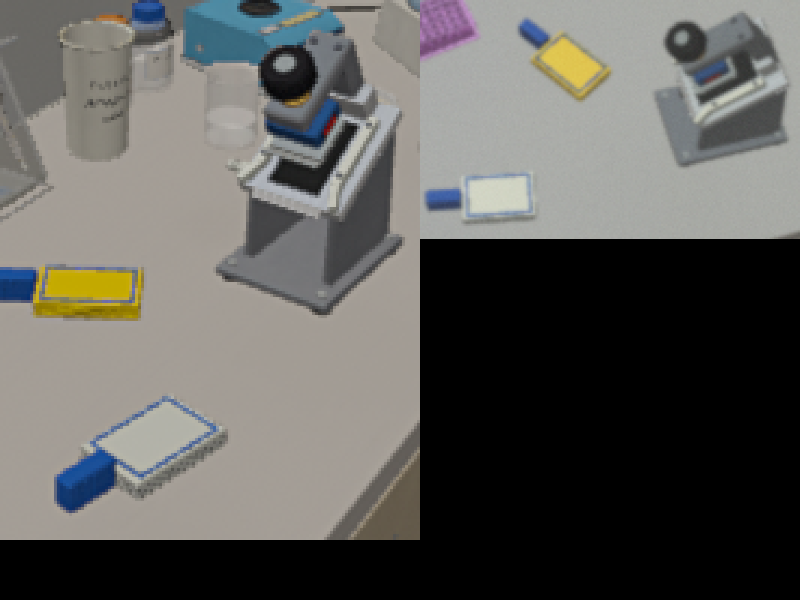

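The crop confirms the white cassette: white slab with a blue frame line and a blue handle on the left. Its frame corners in the crop are about (92,440), (167,398), (218,433) and (141,476). The knob top is at about (288,68) in the scene part and (686,40) in the side part.

Run:
```python
from h import *
a=load('scene0');b=load('side0')
ca=lambda u:(u[0]/3+280-.33,u[1]/3+190-.33); cb=lambda u:((u[0]-420)/2.171+240-.27,u[1]/2.171+230-.27)
fa=[(92,440),(167,398),(218,433),(141,476)];fb=[(465,179),(532,176),(534,214),(466,216)]
for u in fa: print('A',onplane(a,ca(u),16).round(1))
for u in fb: print('B',onplane(b,cb(u),16).round(1))
ma=np.mean([onplane(a,ca(u),16) for u in fa],0);mb=np.mean([onplane(b,cb(u),16) for u in fb],0);print(ma,mb)
print('handle top A',onplane(a,ca((86,475)),20),'B',onplane(b,cb((443,198)),20))
print('knob',tri([(a,ca((288,70))),(b,cb((686,41)))]))
for u in [(217,268),(322,312),(401,238)]: print('base A',onplane(a,ca(u),8).round(1))
for u in [(655,88),(684,163),(786,140)]: print('base B',onplane(b,cb(u),8).round(1))
```

```text
A [507.  231.2  16. ]
A [489.6 158.5  16. ]
A [436.2 172.8  16. ]
A [455.8 244.1  16. ]
B [501.1 238.5  16. ]
B [481.6 157.8  16. ]
B [431.2 169.1  16. ]
B [452.1 249.2  16. ]
[472.17289444 201.63524635  16.        ] [466.51186451 203.65867834  16.        ]
handle top A [485.15414303 268.78523382  20.        ] B [481.57475002 270.69317509  20.        ]
knob (array([501.73349191, -34.99834836, 212.46031128]), [np.float64(1.801933362509896), np.float64(1.801933362509949)])
base A [562.  -35.3   8. ]
base A [452.8 -24.8   8. ]
base A [ 449.9 -177.1    8. ]
base B [563.4 -31.3   8. ]
base B [448.9 -31.2   8. ]
base B [ 443.1 -166.5    8. ]
```

```bash
cat >> h.py <<'E'
def goal(pos,x,z=(0,0,-1)):
    "tool-frame shift and turn (deg) from the present pose to TCP pos with tool x, z axes"
    st=arm.sense(); r0=R.from_rotvec(st['orientation']).as_matrix()
    z=np.array(z,float);z/=np.linalg.norm(z);x=np.array(x,float);x-=z*(x@z);x/=np.linalg.norm(x)
    r1=np.stack([x,np.cross(z,x),z],1)
    print('shift',(r0.T@(np.array(pos)-st['ee_pos'])).round(1),'turn',np.degrees(R.from_matrix(r0.T@r1).as_rotvec()).round(2),'t',st['time_s'])
E
python3 -c "
from h import *
goal([470,40,420],[0,1,0])"
```

```text
shift [ 465.5 -573.4 -205.4] turn [-7.000e-02 -5.000e-02 -7.581e+01] t 0.15
```

>>> arm_command --translation '[[30,-37,-30],[60,-75,-60],[90,-112,-80],[120,-150,-100],[150,-187,-120],[180,-225,-140],[210,-262,-150],[240,-300,-160],[270,-337,-170],[300,-375,-180]]' --angular '[[0,0,-5],[0,0,-10],[0,0,-15],[0,0,-20],[0,0,-25],[0,0,-30],[0,0,-35],[0,0,-40],[0,0,-45],[0,0,-50]]'

```text
time_s: 1.15
ee_pos: [351.7, -206.3, 391.6]
orientation: [2.658, 1.673, -0.0]
contact_force: [0.1, 0.0, -0.3]
grip_width: 91.7
finger_force: 0.0
```

```bash
python3 -c "
from h import *
goal([470,40,420],[0,1,0])"
```

```text
shift [ 2.732e+02  2.000e-01 -2.860e+01] turn [ 2.000e-02  4.000e-02 -2.561e+01] t 1.15
```

>>> arm_command --translation '[[40,0,-4],[80,0,-8],[120,0,-12],[160,0,-16],[200,0,-20],[240,0,-24],[273,0,-28],[273,0,-28],[273,0,-28],[273,0,-28]]' --angular '[[0,0,-5],[0,0,-10],[0,0,-15],[0,0,-20],[0,0,-25],[0,0,-25.6],[0,0,-25.6],[0,0,-25.6],[0,0,-25.6],[0,0,-25.6]]'

```text
time_s: 2.15
ee_pos: [469.9, 36.2, 418.7]
orientation: [-2.227, -2.215, 0.002]
contact_force: [0.6, -1.0, -0.6]
grip_width: 92.2
finger_force: 0.0
```

```bash
python3 -c "
from h import *
s=snap('wrist','w1');print(s['st']['joint_positions'].round(2))"
```

```text
[ 0.59  0.06 -0.76  1.69  0.04  1.41 -0.18]
```

View pics/w1.png

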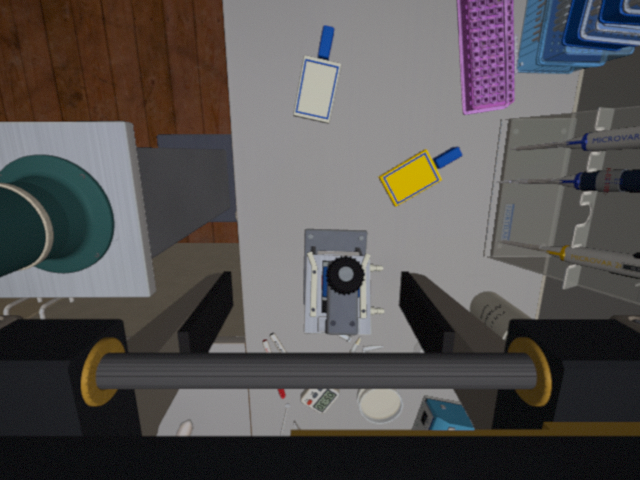

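The wrist picture shows the white cassette at (318,89) with its handle at (326,42), the yellow look-alike at (410,178), and the knob at (346,274). The holder's base-plate front edge runs from (305,231) to (367,230). Now measuring these.

Run:
```python
from h import *
s=load('w1');f=s['frame'];h=cv2.cvtColor(f,cv2.COLOR_BGR2HSV)
def blob(m,x0,y0,x1,y1):
    n,l,st,c=cv2.connectedComponentsWithStats(m[y0:y1,x0:x1]);i=1+np.argmax(st[1:,4])
    return c[i]+[x0,y0],np.argwhere(l==i)[:,::-1]+[x0,y0],st[i]
mb=cv2.inRange(h,(100,120,50),(130,255,255))
c,p,st=blob(mb,280,15,350,60);r=cv2.minAreaRect(p.astype(np.float32));print('handle',c,r); hp=onplane(s,r[0],26);print(hp,[onplane(s,q,26).round(1) for q in cv2.boxPoints(r)])
c,p,st=blob(mb,290,57,350,125);r=cv2.minAreaRect(p.astype(np.float32));sp=onplane(s,r[0],16);print('frame',r,sp)
B=[onplane(s,q,16) for q in cv2.boxPoints(r)];print(np.round(B,1))
d=sp-hp;print('dir',d,np.linalg.norm(d[:2]),np.degrees(np.arctan2(d[1],d[0])))
e=[B[i+1]-B[i] for i in range(3)];print([(np.linalg.norm(v).round(1),np.degrees(np.arctan2(v[1],v[0])).round(1)) for v in e])
mk=cv2.inRange(h,(0,0,0),(180,255,70));c,p,st=blob(mk,322,250,370,298);cc,rad=cv2.minEnclosingCircle(p.astype(np.float32));print('knob',c,cc,rad,st)
for z in(205,212):print(onplane(s,cc,z))
a=load('scene0');b=load('side0')
# rough seat frame, project for check
C=cv2.resize(f[215:345,285:385],(461,600),interpolation=cv2.INTER_CUBIC)
cv2.imwrite('pics/crop2.png',C)
```

```text
handle [325.68732394  41.76056338] ((325.7307434082031, 41.846153259277344), (11.178618431091309, 32.35915756225586), 11.309932708740234)
[485.01625389 268.80645097  26.        ] [array([471.9, 248.8,  26. ]), array([481.5, 291.4,  26. ]), array([497.9, 288.4,  26. ]), array([488.6, 245.7,  26. ])]
frame ((315.5684814453125, 61.84931564331055), (21.198671340942383, 2.512434959411621), 6.009005546569824) [469.53612944 243.94013042  16.        ]
[[452.9 243.8  16. ]
 [453.4 247.4  16. ]
 [486.1 244.   16. ]
 [485.7 240.5  16. ]]
dir [-15.48012445 -24.86632054 -10.        ] 29.291093363590505 -121.90365858066946
[(np.float64(3.5), np.float64(82.6)), (np.float64(32.9), np.float64(-5.8)), (np.float64(3.5), np.float64(-96.5))]
knob [344.03225806 275.58584807] (343.9169921875, 275.0521240234375) 19.821157455444336 [  4   6  38  39 961]
[503.07830888 -37.44671241 205.        ]
[502.47278157 -34.78141147 212.        ]
```

View pics/crop2.png

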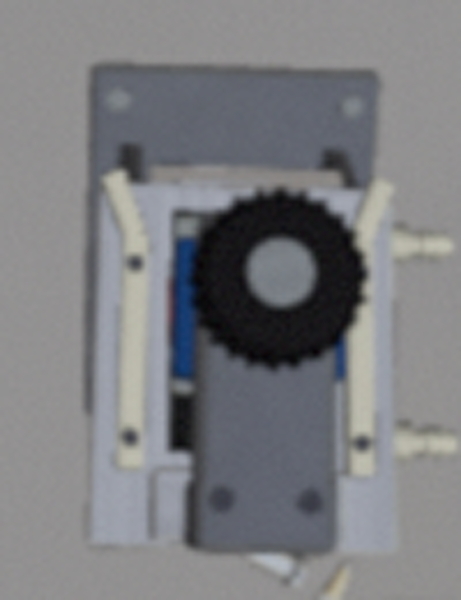

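The crop shows the holder from above: knob cap at (282,272), left rail centre line from (130,450) to (134,262), right rail from (362,460) to (363,268), and flared tips at (116,178) and (382,187).

Run:
```python
from h import *
s=load('w1');a=load('scene0');b=load('side0')
c=lambda u:(285+u[0]/4.61-.4,215+u[1]/4.615-.4)
ca=lambda u:(u[0]/3+280-.33,u[1]/3+190-.33); cb=lambda u:((u[0]-420)/2.171+240-.27,u[1]/2.171+230-.27)
hs=lambda f:cv2.cvtColor(f,cv2.COLOR_BGR2HSV)
k,res=tri([(s,c((282,272))),(a,ca((283,62))),(b,cb((686,36)))]);print('knobtop',k,res)
yaw=0
for it in range(2):
    xs=np.array([np.cos(np.pi/6)*np.sin(yaw),-np.cos(np.pi/6)*np.cos(yaw),.5]);ys=np.array([np.cos(yaw),np.sin(yaw),0]);zs=np.cross(xs,ys)
    seat=k-119*zs
    print('seat',seat,zs)
    q=lambda u,z=8.5:(np.stack([xs,ys,zs])@(onplane(s,c(u),n=zs,p0=seat+z*zs)-seat)).round(1)
    for n,u in dict(L0=(130,450),L1=(134,262),R0=(362,460),R1=(363,268),ML=(116,178),MR=(382,187)).items(): print(n,q(u))
    e1=(q((130,450))-q((134,262)))[:2];e2=(q((362,460))-q((363,268)))[:2]
    sl=[np.arctan2(e[1],e[0]) for e in(e1,e2)];print('yaw slopes deg',np.degrees(sl))
    print('bed edge',q((180,185),0),'base pts',onplane(s,c((93,68)),8),onplane(s,c((378,73)),8))
    yaw-=np.mean(sl)*0
```

```text
knobtop [504.50182725 -32.79124281 218.93616546] [np.float64(2.4111483794007396), np.float64(2.7786329775920704), np.float64(3.5261053859455447)]
seat [504.50182725 -92.29124281 115.87914241] [-0.         0.5        0.8660254]
L0 [ 36.4 -40.8   8.5]
L1 [-24.3 -39.4   8.5]
R0 [39.8 33.2  8.5]
R1 [-21.9  36.    8.5]
ML [-52.7 -45.4   8.5]
MR [-49.2  43.5   8.5]
yaw slopes deg [-1.32124996 -2.5983499 ]
bed edge [-52.1 -23.8   0. ] base pts [448.73728494 -25.13875433   8.        ] [559.28551237 -27.68816014   8.        ]
seat [504.50182725 -92.29124281 115.87914241] [-0.         0.5        0.8660254]
L0 [ 36.4 -40.8   8.5]
L1 [-24.3 -39.4   8.5]
R0 [39.8 33.2  8.5]
R1 [-21.9  36.    8.5]
ML [-52.7 -45.4   8.5]
MR [-49.2  43.5   8.5]
yaw slopes deg [-1.32124996 -2.5983499 ]
bed edge [-52.1 -23.8   0. ] base pts [448.73728494 -25.13875433   8.        ] [559.28551237 -27.68816014   8.        ]
```

```bash
python3 -c "
from h import *
goal([484.5,269.5,60],[.225,.974,0])"
```

```text
shift [233.9  13.4 358.6] turn [-0.03  0.05 12.66] t 2.2
```

>>> arm_command --translation '[[27,2,40],[54,3,80],[81,4,120],[108,6,160],[135,8,200],[162,9,240],[189,11,280],[216,12,320],[234,13.4,358],[234,13.4,358]]' --angular '[[0,0,2],[0,0,4],[0,0,6],[0,0,8],[0,0,10],[0,0,12],[0,0,12.7],[0,0,12.7],[0,0,12.7],[0,0,12.7]]'

```text
time_s: 3.2
ee_pos: [481.2, 270.8, 56.3]
orientation: [-2.453, -1.959, 0.013]
contact_force: [-0.6, -0.8, 0.2]
grip_width: 91.6
finger_force: 0.0
```

Run:
```python
from h import *
goal([484.5,269.5,3],[.225,.974,0])
s=snap('wrist','w2');h=cv2.cvtColor(s['frame'],cv2.COLOR_BGR2HSV)
mb=cv2.inRange(h,(100,120,50),(130,255,255))
n,l,st,c=cv2.connectedComponentsWithStats(mb)
for i in range(1,n):
    if st[i,4]>300: print(c[i].round(),st[i],onplane(s,c[i],20).round(1))
```

```text
shift [-0.3  3.9 53.3] turn [-0.42  0.28  0.22] t 3.2
[323. 264.] [ 310  229   28   71 1847] [485.5 271.1  20. ]
[324. 318.] [285 303  78  50 506] [477.7 233.1  20. ]
```

View pics/w2.png

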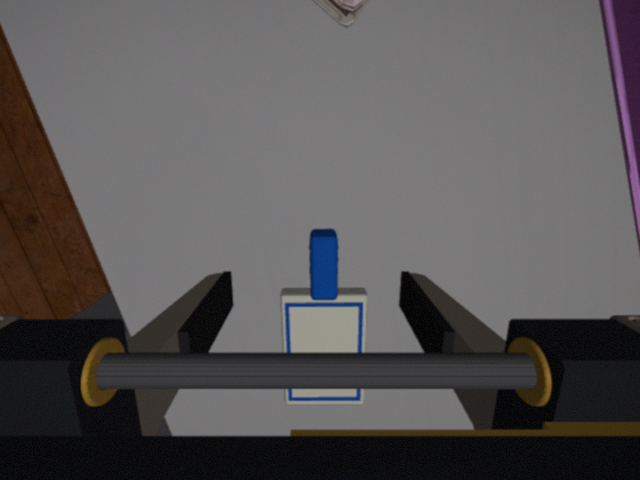

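The cassette is square under the gripper: handle at (323,264), frame lines parallel to the picture's columns. Descending to grip it.

>>> arm_command --translation '[[0.5,4.5,15],[0.5,4.5,30],[0.5,4.5,42],[0.5,4.5,52],[0.5,4.5,53],[0.5,4.5,53],[0.5,4.5,53],[0.5,4.5,53],[0.5,4.5,53],[0.5,4.5,53]]' --angular '[[0,0,0],[0,0,0],[0,0,0],[0,0,0],[0,0,0],[0,0,0],[0,0,0],[0,0,0],[0,0,0],[0,0,0]]'

```text
time_s: 4.25
ee_pos: [489.1, 270.9, 8.3]
orientation: [2.457, 1.958, 0.001]
contact_force: [-0.0, -0.6, -1.0]
grip_width: 91.9
finger_force: 0.0
```

>>> arm_command --translation '[[0,0,0],[0,0,0],[0,0,0],[0,0,0],[0,0,0],[0,0,0],[0,0,0],[0,0,0],[0,0,0],[0,0,0]]' --angular '[[0,0,0],[0,0,0],[0,0,0],[0,0,0],[0,0,0],[0,0,0],[0,0,0],[0,0,0],[0,0,0],[0,0,0]]' --claw 1 --newtons 50

```text
time_s: 5.25
ee_pos: [488.8, 270.9, 8.0]
orientation: [-2.457, -1.958, 0.0]
contact_force: [-0.5, 0.1, 0.3]
grip_width: 17.5
finger_force: 50.0
```

>>> arm_command --translation '[[0,0,0],[0,0,0],[0,0,0],[0,0,2],[0,0,5],[0,0,5.5],[0,0,5.5],[0,0,5.5],[0,0,5.5],[0,0,5.5]]' --angular '[[0,0,0],[0,0,0],[0,0,0],[0,0,0],[0,0,0],[0,0,0],[0,0,0],[0,0,0],[0,0,0],[0,0,0]]' --claw 0.4

```text
time_s: 6.25
ee_pos: [489.0, 270.9, 2.6]
orientation: [2.457, 1.958, 0.0]
contact_force: [0.4, 0.2, 0.2]
grip_width: 27.4
finger_force: 0.0
```

>>> arm_command --translation '[[0,0,0],[0,0,0],[0,0,0],[0,0,0],[0,0,0],[0,0,-5],[0,0,-15],[0,0,-30],[0,0,-45],[0,0,-60]]' --angular '[[0,0,0],[0,0,0],[0,0,0],[0,0,0],[0,0,0],[0,0,0],[0,0,0],[0,0,0],[0,0,0],[0,0,0]]' --claw 1 --newtons 55

```text
time_s: 7.25
ee_pos: [489.2, 271.1, 64.4]
orientation: [2.457, 1.958, 0.002]
contact_force: [0.5, -0.0, -0.4]
grip_width: 17.2
finger_force: 55.0
```

```bash
cat >> h.py <<'E'
SEAT=np.array([502.7,-92.3,115.9]);YAW=-0.03
def frame(yaw=None):
    y=YAW if yaw is None else yaw
    xs=np.array([np.cos(np.pi/6)*np.sin(y),-np.cos(np.pi/6)*np.cos(y),.5]);ys=np.array([np.cos(y),np.sin(y),0]);return np.stack([xs,ys,np.cross(xs,ys)],1)
def sgoal(p):
    F=frame(); goal(SEAT+F@np.array(p,float),-F[:,0],-F[:,2])
def spose():
    st=arm.sense();F=frame();T=R.from_rotvec(st['orientation']).as_matrix()
    print('TCP in seat',(F.T@(np.array(st['ee_pos'])-SEAT)).round(1),'tool-x in seat',(F.T@T[:,0]).round(3),'tool z',(F.T@T[:,2]).round(3),'F seat',(F.T@st['contact_force']).round(1),'w',round(st['grip_width'],1),'t',st['time_s'])
E
python3 -c "
from h import *
sgoal([-195,0,30])"
```

```text
shift [-170.8   58.6   19.9] turn [ -2.88 -29.94 -10.94] t 7.25
```

>>> arm_command --translation '[[-10,4,-20],[-30,10,-40],[-50,17,-40],[-70,24,-30],[-95,32,-20],[-120,41,-8],[-145,50,6],[-171,58.6,20],[-171,58.6,20],[-171,58.6,20]]' --angular '[[-0.3,-3,-1],[-0.8,-8,-3],[-1.3,-13,-5],[-1.8,-18,-7],[-2.3,-24,-9],[-2.9,-29.9,-10.9],[-2.9,-29.9,-10.9],[-2.9,-29.9,-10.9],[-2.9,-29.9,-10.9],[-2.9,-29.9,-10.9]]'

```text
time_s: 8.25
ee_pos: [508.1, 91.0, 43.2]
orientation: [1.961, 1.899, -0.524]
contact_force: [-0.6, 0.6, -0.9]
grip_width: 17.6
finger_force: 55.0
```

Run:
```python
from h import *
spose(); print(arm.sense()['joint_positions'].round(2))
s=snap('wrist','w3');a=snap('scene','s3');b=snap('side','d3')
C=np.zeros((600,800,3),np.uint8)
C[:480,:400]=s['frame'][:,120:520]
C[:300,400:]=cv2.resize(a['frame'][190:340,270:470],(400,300),interpolation=3)
C[300:,400:]=cv2.resize(b['frame'][220:370,230:430],(400,300),interpolation=3)
cv2.imwrite('pics/c3.png',C)
```

```text
TCP in seat [-1.952e+02 -1.000e-01  2.870e+01] tool-x in seat [-1.     0.002  0.001] tool z [-0.001 -0.001 -1.   ] F seat [-1.  -0.6 -0.5] w 17.6 t 8.25
[-0.16  0.7  -0.46  1.89  0.81  1.12 -1.17]
```

View pics/c3.png

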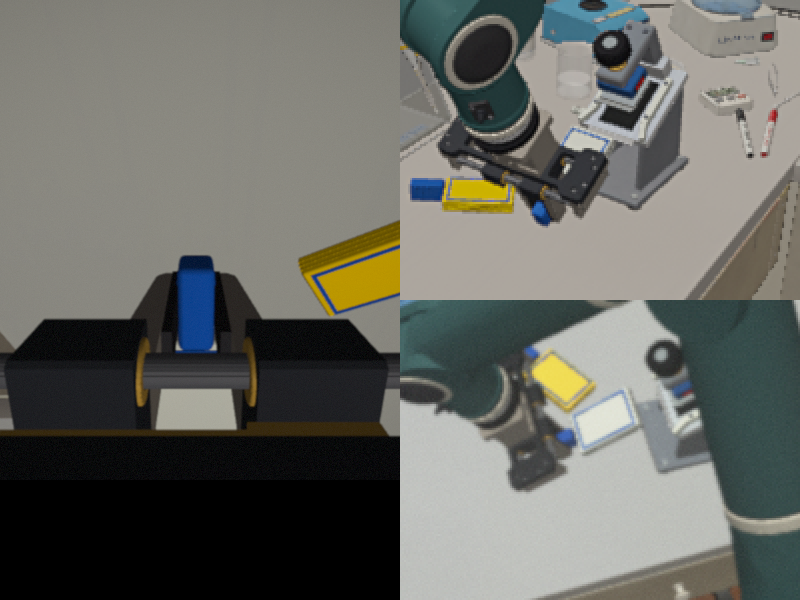

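The picture shows the cassette held, tilted and lined up below the bed mouth. In the composite, the slab frame is at (585,140) in the scene part and at (572,421), (628,392), (637,428), (582,452) in the side part. I'm checking its pose in the hand against the prediction.

Run:
```python
from h import *
a=load('s3');b=load('d3');F=frame()
h=cv2.cvtColor(b['frame'],cv2.COLOR_BGR2HSV)
p0=SEAT+F@[0,0,42.1]
q=lambda s,u:(F.T@(onplane(s,u,n=F[:,2],p0=p0)-SEAT)).round(1)
pb=[(230+(u-400)/2-.25,220+(v-300)/2-.25) for u,v in[(572,421),(628,392),(637,428),(582,452)]]
for u in pb: print('side',q(b,u))
pts=np.array([q(b,u) for u in pb]);print(pts.mean(0), np.degrees(np.arctan2(*(pts[1]-pts[0])[[1,0]])),np.degrees(np.arctan2(*(pts[2]-pts[3])[[1,0]])))
# reference: knob top and mouths in same cameras
for n,s in(('a',a),('b',b)):
    print(n,'pred knobtop px',proj(s,SEAT+F@[0,0,119]).round(1),'mouth rails',proj(s,[SEAT+F@[-52,y,8.5] for y in(-45,45)]).round(1).tolist(),
     'slab top corners', proj(s,[SEAT+F@[-195.2+73+i*45,j*30,42.1] for i,j in((-1,-1),(1,-1),(1,1),(-1,1))]).round(1).tolist())
C=np.zeros((600,800,3),np.uint8)
def draw(s,X,cols):
    im=s['frame'].copy()
    return im
A=cv2.resize(a['frame'][190:310,340:440],(500,600),interpolation=3)
B=cv2.resize(b['frame'][225:305,300:380],(300,300),interpolation=3)
C[:,:500]=A;C[:300,500:]=B
cv2.imwrite('pics/c4.png',C)
```

```text
side [-170.9   18.    42.1]
side [-83.1  17.4  42.1]
side [-87.6 -36.6  42.1]
side [-170.3  -31.    42.1]
[-127.975   -8.05    42.1  ] -0.3915368175907356 -3.8738489185087297
a pred knobtop px [[375.  210.9]] mouth rails [[390.2, 259.3], [359.3, 249.2]] slab top corners [[359.6, 287.6], [377.5, 257.8], [356.4, 250.8], [338.3, 279.7]]
b pred knobtop px [[360.9 245.9]] mouth rails [[366.4, 284.6], [356.1, 256.4]] slab top corners [[321.7, 294.9], [350.9, 279.8], [344.3, 260.8], [315.7, 275.9]]
```

View pics/c4.png

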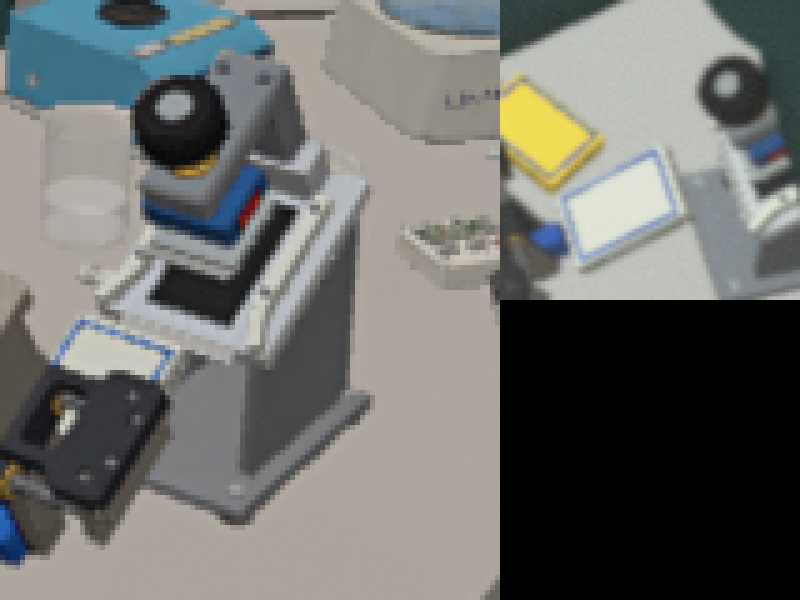

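The seat frame projects onto the knob and rail tips within 1 px. The slab's nose sits about 2 px low, so it sags roughly 2.4° in the grip. I'll pitch it up and enter the flared mouth a few mm high.

>>> arm_command --translation '[[-2,0,5],[-5,0,10],[-8,0,16],[-10,0,20],[-10,0,20],[-17,0,20],[-24,0,20],[-32,0,20],[-40,0,20],[-40,0,20]]' --angular '[[0,-1,0],[0,-2,0],[0,-2.4,0],[0,-2.4,0],[0,-2.4,0],[0,-2.4,0],[0,-2.4,0],[0,-2.4,0],[0,-2.4,0],[0,-2.4,0]]'

```text
time_s: 9.4
ee_pos: [506.9, 44.9, 46.2]
orientation: [1.934, 1.872, -0.562]
contact_force: [-0.1, -1.1, -1.8]
grip_width: 17.5
finger_force: 55.0
```

Run:
```python
from h import *
spose()
a=snap('scene','s5');b=snap('side','d5');F=frame()
C=np.zeros((600,800,3),np.uint8)
C[:,:500]=cv2.resize(a['frame'][190:310,340:440],(500,600),interpolation=3)
C[:300,500:]=cv2.resize(b['frame'][225:305,315:395],(300,300),interpolation=3)
cv2.imwrite('pics/c5.png',C)
```

```text
TCP in seat [-153.8    0.     8.2] tool-x in seat [-0.999  0.003 -0.043] tool z [ 0.043 -0.001 -0.999] F seat [ 0.1 -0.  -2.1] w 17.5 t 9.4
```

View pics/c5.png

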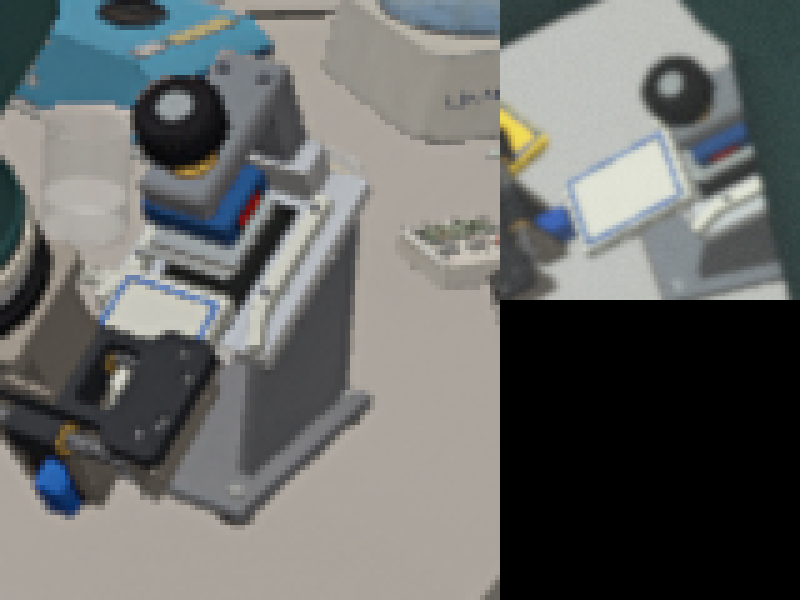

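The nose sits between the flared rails, with its corners at (123,272) and (237,300) in the crop. Lowering gently to find the bed.

>>> arm_command --translation '[[0,0,0.5],[0,0,1],[0,0,1.5],[0,0,2],[0,0,2.5],[0,0,3],[0,0,3.5],[0,0,4],[0,0,4],[0,0,4]]' --angular '[[0,0,0],[0,0,0],[0,0,0],[0,0,0],[0,0,0],[0,0,0],[0,0,0],[0,0,0],[0,0,0],[0,0,0]]'

```text
time_s: 10.5
ee_pos: [506.5, 44.3, 41.9]
orientation: [1.933, 1.875, -0.562]
contact_force: [0.2, 0.2, -0.9]
grip_width: 17.7
finger_force: 55.0
```

Run:
```python
from h import *
spose(); print(arm.sense()['ft_torque'])
a=load('s5');b=load('d5');F=frame()
ca=lambda u:(u[0]/5+340-.4,u[1]/5+190-.4);cb=lambda u:((u[0]-500)/3.75+315-.37,u[1]/3.75+225-.37)
# nose corners (slab top), triangulated, in seat frame
print('far',F.T@(tri([(a,ca((123,272))),(b,cb((666,133)))])[0]-SEAT),'near',F.T@(tri([(a,ca((237,300))),(b,cb((692,200)))])[0]-SEAT))
print(proj(a,[SEAT+F@[-37,y,z] for y in(-30,30) for z in(16,19,22)])*5-[1700,950])
```

```text
TCP in seat [-155.4   -0.3    4.2] tool-x in seat [-0.999  0.    -0.042] tool z [ 0.042 -0.001 -0.999] F seat [-0.7  0.2 -0.7] w 17.7 t 10.5
[ 0.71526464 -0.08618239  0.0295868 ]
far [-43.98534686  25.71102785  25.89564882] near [-41.36697031 -36.73581845  30.33031152]
[[235.28330414 305.98779636]
 [234.15837086 302.50611227]
 [233.02906353 299.01089041]
 [131.88232265 273.24308508]
 [130.59146376 269.79069642]
 [129.29571734 266.32523608]]
```

>>> arm_command --translation '[[0,0,0.4],[0,0,0.8],[0,0,1.2],[0,0,1.6],[0,0,2],[0,0,2.4],[0,0,2.8],[0,0,2.8],[0,0,2.8],[0,0,2.8]]' --angular '[[0,0,0],[0,0,0],[0,0,0],[0,0,0],[0,0,0],[0,0,0],[0,0,0],[0,0,0],[0,0,0],[0,0,0]]'

```text
time_s: 11.5
ee_pos: [506.4, 42.8, 39.5]
orientation: [1.933, 1.875, -0.562]
contact_force: [0.0, -0.8, -1.0]
grip_width: 17.6
finger_force: 55.0
```

```bash
python3 -c "
from h import *
spose(); print(arm.sense()['ft_torque'])"
```

```text
TCP in seat [-155.3   -0.3    1.4] tool-x in seat [-0.999  0.    -0.042] tool z [ 0.042 -0.001 -0.999] F seat [ 0.2  0.  -1.2] w 17.6 t 11.5
[ 0.74675405 -0.07655968  0.03368172]
```

>>> arm_command --translation '[[0,0,0.4],[0,0,0.8],[0,0,1.2],[0,0,1.6],[0,0,2],[0,0,2.4],[0,0,2.8],[0,0,2.8],[0,0,2.8],[0,0,2.8]]' --angular '[[0,0,0],[0,0,0],[0,0,0],[0,0,0],[0,0,0],[0,0,0],[0,0,0],[0,0,0],[0,0,0],[0,0,0]]'

```text
time_s: 12.5
ee_pos: [506.4, 41.5, 37.3]
orientation: [1.933, 1.875, -0.562]
contact_force: [-0.6, 1.6, 0.9]
grip_width: 17.5
finger_force: 55.0
```

```bash
python3 -c "
from h import *
spose(); print(arm.sense()['ft_torque'])"
```

```text
TCP in seat [-155.2   -0.3   -1.2] tool-x in seat [-0.999  0.    -0.042] tool z [ 0.042 -0.    -0.999] F seat [-0.9 -0.6  1.5] w 17.5 t 12.5
[ 0.54899024 -0.02235068 -0.08986841]
```

Contact at TCP z ≈ -1. Raising about 1.2 mm and sliding up the slope.

>>> arm_command --translation '[[0,0,-1.3],[-5,0,-1.1],[-10,0,-0.9],[-15,0,-0.7],[-20,0,-0.5],[-25,0,-0.3],[-30,0,-0.1],[-35,0,0.1],[-40,0,0.3],[-40,0,0.3]]' --angular '[[0,0,0],[0,0,0],[0,0,0],[0,0,0],[0,0,0],[0,0,0],[0,0,0],[0,0,0],[0,0,0],[0,0,0]]'

```text
time_s: 13.5
ee_pos: [505.7, 7.3, 58.9]
orientation: [1.933, 1.874, -0.561]
contact_force: [0.1, 3.4, 2.3]
grip_width: 17.6
finger_force: 55.0
```

```bash
python3 -c "
from h import *
spose(); print(arm.sense()['ft_torque'])"
```

```text
TCP in seat [-114.8   -0.     0.5] tool-x in seat [-0.999  0.001 -0.042] tool z [ 0.042  0.    -0.999] F seat [-1.8 -0.   3.7] w 17.6 t 13.5
[ 0.6890719  -0.08578571  0.0054975 ]
```

>>> arm_command --translation '[[0,0,-1],[-5,0,-0.8],[-10,0,-0.6],[-15,0,-0.4],[-20,0,-0.2],[-25,0,0],[-30,0,0.2],[-34,0,0.4],[-36,0,0.5],[-36,0,0.5]]' --angular '[[0,0,0],[0,0,0],[0,0,0],[0,0,0],[0,0,0],[0,0,0],[0,0,0],[0,0,0],[0,0,0],[0,0,0]]'

```text
time_s: 14.5
ee_pos: [505.1, -21.7, 77.7]
orientation: [1.933, 1.877, -0.557]
contact_force: [-0.2, 8.4, 2.3]
grip_width: 17.7
finger_force: 55.0
```

```bash
python3 -c "
from h import *
spose(); print(arm.sense()['ft_torque'])"
```

```text
TCP in seat [-80.3   0.3   2.2] tool-x in seat [-0.999  0.    -0.039] tool z [ 0.039  0.002 -0.999] F seat [-6.1 -0.5  6.2] w 17.7 t 14.5
[ 1.56859859 -0.04358131 -0.12962752]
```

The upward force suggests the slab is pitched in the grip. It is already far enough onto the bed, so I'll open slightly to let it settle flat, square the tool and regrip.

>>> arm_command --translation '[[0,0,0],[0,0,0],[0,0,0],[0,0,0],[0,0,0],[0,0,0],[0,0,0],[0,0,0],[0,0,0],[0,0,0]]' --angular '[[0,0,0],[0,0,0],[0,0,0],[0,0.8,0],[0,1.6,0],[0,2.3,0],[0,2.3,0],[0,2.3,0],[0,2.3,0],[0,2.3,0]]' --claw 0.4

```text
time_s: 15.5
ee_pos: [504.4, -23.1, 77.1]
orientation: [1.958, 1.9, -0.527]
contact_force: [-0.2, -0.1, 1.1]
grip_width: 27.7
finger_force: 0.0
```

Run:
```python
from h import *
spose();F=frame()
a=snap('scene','s6');b=snap('side','d6');w=snap('wrist','w6')
C=np.zeros((600,800,3),np.uint8)
C[:480,:400]=cv2.resize(a['frame'][190:310,340:440],(400,480),interpolation=3)
C[:300,400:700]=cv2.resize(b['frame'][225:305,315:395],(300,300),interpolation=3)
C[300:,400:]=w['frame'][180:480,120:520]
cv2.imwrite('pics/c6.png',C)
h=cv2.cvtColor(w['frame'],cv2.COLOR_BGR2HSV);mb=cv2.inRange(h,(100,120,50),(130,255,255))
n,l,st,c=cv2.connectedComponentsWithStats(mb)
T=lambda X:F.T@(X-SEAT)
for i in range(1,n):
    if st[i,4]>300: print(c[i],st[i],T(onplane(w,c[i],n=F[:,2],p0=SEAT+F@[0,0,24])))
```

```text
TCP in seat [-79.4  -0.4   1. ] tool-x in seat [-1.     0.    -0.002] tool z [ 0.002 -0.001 -1.   ] F seat [ 0.6 -0.2  0.9] w 27.7 t 15.5
[537.8810111   79.25770654] [ 473    0  167  154 1622] [-180.13322222   88.89707366   24.        ]
[316.87671625 303.33667048] [ 298  255   39   98 3496] [-81.22897223  -0.43360419  24.        ]
[540.20863309 422.97841727] [524 408  35  29 417] [-11.48278947 119.20445726  24.        ]
```

View pics/c6.png

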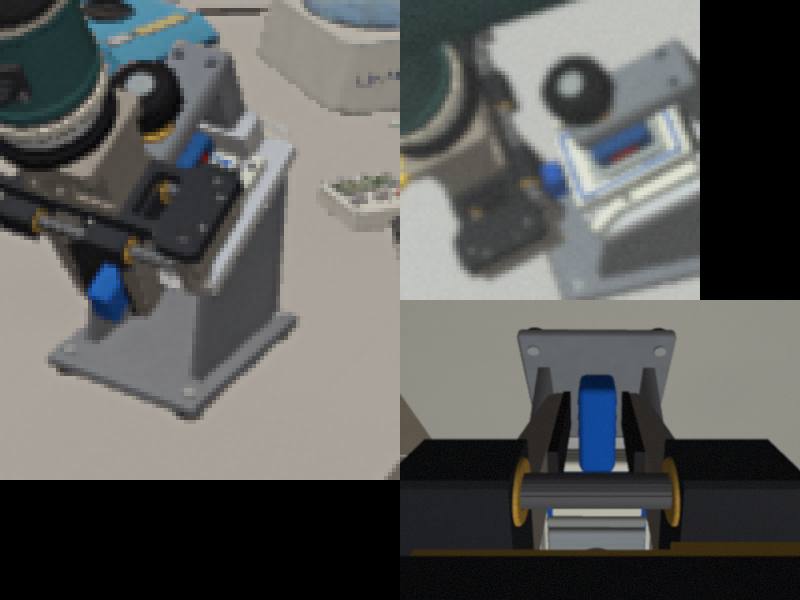

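The picture shows the slab flat under the foot between the rails. In the wrist view the handle is at (317,303), square between the open fingers, about 8 mm short of home. Regripping and pushing home.

>>> arm_command --translation '[[0,0,0],[0,0,0],[0,0,0],[0,0,0],[-1,0,0],[-2,0,0],[-3,0,0],[-4,0,0],[-5,0,0],[-5,0,0]]' --angular '[[0,0,0],[0,0,0],[0,0,0],[0,0,0],[0,0,0],[0,0,0],[0,0,0],[0,0,0],[0,0,0],[0,0,0]]' --claw 1 --newtons 30

```text
time_s: 16.65
ee_pos: [504.3, -27.7, 79.8]
orientation: [1.958, 1.899, -0.527]
contact_force: [-0.0, 0.9, 0.3]
grip_width: 17.9
finger_force: 30.0
```

```bash
python3 -c "
from h import *
spose(); print(arm.sense()['ft_torque'])"
```

```text
TCP in seat [-74.   -0.4   1. ] tool-x in seat [-1.     0.001 -0.002] tool z [ 0.002 -0.001 -1.   ] F seat [-0.6 -0.   0.7] w 17.9 t 16.65
[ 0.69619613 -0.04998881 -0.0429075 ]
```

Free sliding. On until it bears on the back stop.

>>> arm_command --translation '[[-0.5,0,0],[-1,0,0],[-1.5,0,0],[-2,0,0],[-2.5,0,0],[-3,0,0],[-3.5,0,0],[-4,0,0],[-4,0,0],[-4,0,0]]' --angular '[[0,0,0],[0,0,0],[0,0,0],[0,0,0],[0,0,0],[0,0,0],[0,0,0],[0,0,0],[0,0,0],[0,0,0]]'

```text
time_s: 17.65
ee_pos: [504.2, -31.1, 81.7]
orientation: [1.958, 1.899, -0.527]
contact_force: [-0.1, 1.5, -1.4]
grip_width: 17.9
finger_force: 30.0
```

```bash
python3 -c "
from h import *
spose(); print(arm.sense()['ft_torque'])"
```

```text
TCP in seat [-70.1  -0.3   1. ] tool-x in seat [-1.     0.    -0.002] tool z [ 0.002 -0.001 -1.   ] F seat [-2.  -0.2 -0.4] w 17.9 t 17.65
[ 0.70983406 -0.12948815 -0.02023756]
```

>>> arm_command --translation '[[-0.5,0,0],[-1,0,0],[-1.5,0,0],[-2,0,0],[-2.5,0,0],[-3,0,0],[-3,0,0],[-3,0,0],[-3,0,0],[-3,0,0]]' --angular '[[0,0,0],[0,0,0],[0,0,0],[0,0,0],[0,0,0],[0,0,0],[0,0,0],[0,0,0],[0,0,0],[0,0,0]]'

```text
time_s: 18.65
ee_pos: [504.4, -31.1, 82.4]
orientation: [1.959, 1.903, -0.522]
contact_force: [0.7, 7.3, -4.8]
grip_width: 17.8
finger_force: 30.0
```

```bash
python3 -c "
from h import *
spose(); print(arm.sense()['ft_torque'])"
```

```text
TCP in seat [-69.7  -0.2   1.6] tool-x in seat [-1.    -0.001  0.003] tool z [-0.003  0.001 -1.   ] F seat [-8.7  0.5 -0.5] w 17.8 t 18.65
[ 2.38952919 -0.27296608 -0.11977239]
```

Against the stop: 8.7 N back, handle at about -72. Relaxing, opening, and retreating.

>>> arm_command --translation '[[1.5,0,0],[2.6,0,0],[2.6,0,0],[2.6,0,0],[2.6,0,0],[2.6,0,0],[2.6,0,0],[2.6,0,0],[2.6,0,0],[2.6,0,0]]' --angular '[[0,0,0],[0,0,0],[0,0,0],[0,0,0],[0,0,0],[0,0,0],[0,0,0],[0,0,0],[0,0,0],[0,0,0]]'

```text
time_s: 19.65
ee_pos: [504.2, -31.4, 81.9]
orientation: [1.958, 1.899, -0.527]
contact_force: [0.0, 4.1, -2.8]
grip_width: 17.9
finger_force: 30.0
```

>>> arm_command --translation '[[0,0,0],[0,0,0],[0,0,0],[0,0,0],[0,0,0],[0,0,0],[0,0,0],[5,0,-10],[10,0,-25],[20,0,-40]]' --angular '[[0,0,0],[0,0,0],[0,0,0],[0,0,0],[0,0,0],[0,0,0],[0,0,0],[0,0,0],[0,0,0],[0,0,0]]' --claw -0.3

```text
time_s: 20.65
ee_pos: [505.6, 7.2, 107.7]
orientation: [1.959, 1.899, -0.526]
contact_force: [0.3, -0.6, -0.5]
grip_width: 59.8
finger_force: 0.0
```

Run:
```python
from h import *
spose();F=frame();T=lambda X:(F.T@(X-SEAT)).round(1)
w=snap('wrist','w7');h=cv2.cvtColor(w['frame'],cv2.COLOR_BGR2HSV);mb=cv2.inRange(h,(100,120,50),(130,255,255))
n,l,st,c=cv2.connectedComponentsWithStats(mb)
for i in range(1,n):
    if st[i,4]>200 and abs(c[i][0]-320)<80: print(c[i],st[i],T(onplane(w,c[i],n=F[:,2],p0=SEAT+F@[0,0,22])),cv2.minAreaRect(np.argwhere(l==i)[:,::-1].astype(np.float32)))
b=snap('side','d7')
print('t',arm.sense()['time_s'])
```

```text
TCP in seat [-90.3  -0.1  42.6] tool-x in seat [-1.     0.001 -0.001] tool z [ 0.001  0.    -1.   ] F seat [ 0.2  0.3 -0.7] w 59.8 t 20.65
[315.46033058 308.58760331] [ 276  266   80   88 2420] [-67.7  -0.9  22. ] ((315.5, 309.5), (87.0, 79.0), 90.0)
[315.61218569 414.84332689] [ 272  408   89   22 1034] [12.4 -0.9 22. ] ((315.96380615234375, 418.0412902832031), (88.11280822753906, 20.962800979614258), 0.6820604205131531)
t 20.75
```

>>> arm_command --translation '[[0,0,-30],[0,0,-65],[0,0,-100],[0,0,-105],[-25,0,-105],[-50,0,-105],[-75,0,-105],[-90,0,-105],[-90,0,-105],[-90,0,-105]]' --angular '[[0,0,0],[0,0,0],[0,0,0],[0,0,-8],[0,0,-16],[0,0,-24],[0,0,-32],[0,0,-40],[0,0,-40],[0,0,-40]]' --claw -1

```text
time_s: 21.75
ee_pos: [504.4, -18.9, 242.3]
orientation: [1.246, 2.557, -0.697]
contact_force: [-0.2, 0.0, -0.5]
grip_width: 91.8
finger_force: 0.0
```

Run:
```python
from h import *
spose();print(arm.sense()['joint_positions'].round(2));F=frame();T=lambda X:(F.T@(X-SEAT)).round(1)
w=snap('wrist','w8');h=cv2.cvtColor(w['frame'],cv2.COLOR_BGR2HSV)
print('pred knob px',proj(w,SEAT+F@[0,0,119]))
m=cv2.inRange(h,(0,0,90),(180,60,200))
g=cv2.medianBlur(cv2.cvtColor(w['frame'],cv2.COLOR_BGR2GRAY),3)
u,v=proj(w,SEAT+F@[0,0,119])[0].astype(int)
x0,y0=max(u-80,0),max(v-80,0)
k=g[y0:v+80,x0:u+80]
c=cv2.HoughCircles(k,cv2.HOUGH_GRADIENT,1.5,60,param1=100,param2=25,minRadius=12,maxRadius=70);print(None if c is None else c[0][:3]+[x0,y0,0])
if c is not None:
  for q in c[0][:3]: print(T(onplane(w,q[:2]+[x0,y0],n=F[:,2],p0=SEAT+F@[0,0,119])))
a=snap('scene','s8');f=a['frame'];h=cv2.cvtColor(f,cv2.COLOR_BGR2HSV)[205:260,350:410]
r=cv2.inRange(h,(0,120,80),(8,255,255))|cv2.inRange(h,(172,120,80),(180,255,255));print('red',r.sum()//255,np.argwhere(r).mean(0)[::-1]+[350,205] if r.any() else 0)
```

```text
TCP in seat [ -0.4  -0.5 146.2] tool-x in seat [-0.769 -0.64  -0.001] tool z [ 0.001 -0.001 -1.   ] F seat [-0.3 -0.2 -0.4] w 91.8 t 21.75
[ 0.17  0.36 -0.62  1.88  0.69  1.32 -0.09]
pred knob px [[316.63076886 272.50873013]]
[[298.25       257.25        55.94999695]
 [353.75       215.25        17.70000076]
 [242.75       213.75        42.75      ]]
[ -0.4 -15.2 119. ]
[-42.3  -6.3 119. ]
[ -0.4 -58.1 119. ]
red 10 [389.5 231.5]
```

Run:
```python
from h import *
F=frame();T=lambda X:(F.T@(X-SEAT)).round(1)
w=load('w8');g=cv2.cvtColor(w['frame'],cv2.COLOR_BGR2GRAY)
for v in range(200,345,12): print(v,g[v,230:410:9])
for th in(60,80):
    n,l,st,c=cv2.connectedComponentsWithStats((g>th).astype(np.uint8))
    for i in range(1,n):
        if 100<st[i,4]<8000 and 250<c[i][0]<390 and 200<c[i][1]<345: print(th,c[i],st[i],T(onplane(w,c[i],n=F[:,2],p0=SEAT+F@[0,0,119])))
```

```text
200 [140 141 140 141 142 153 128 178 136 109 121 114 180 125  91 131 139  56
 140 139]
212 [139 141 140 141 156 142 178 157  31  53  44 104 121 161 137 180 159 139
 140 139]
224 [130 140 140 155 159 174 163  39  52  81  98  86  83 116 119 153 145 181
 140 138]
236 [122 140 155 168 156 141  46  48   7   6   5  11  11  75 109 180 151 143
 138 138]
248 [ 24 154 158 156 178 133  59   7  20  23  23  27  13  17 172 141 140 139
 140 138]
260 [ 92 100 118 152 145  53  19  17  22 117 118  23  22  17 139 140 140 139
 141 139]
272 [ 27 102 159  56  60  98  33  20  13 121 122 124  21  22 140 140 139 140
 141  76]
284 [  9 110  89  70  95  97  96  14  17  17  23  21  25  77 141 142 140 140
 140  33]
296 [  7 140  77  62  96  96  99 100  35  20  24  21  93 139 142 141 140 139
 142  11]
308 [ 25 140 138  97  98  98  98  97 159 133 141 140 140 140 138 128 140 139
 141  41]
320 [140 139 141 141 145  96  93 175 175 161 139 140 141 140 146 147 138 134
 140 141]
332 [ 97 100  98 140 141 152 136 166 168 138 140 141 140 119 150 149 150 136
 139 140]
344 [ 98 106 121 115 140 138 137 138 139 139 135  86 142 124 119 121 117 140
 139 138]
60 [317.9527027  269.88344595] [304 257  29  27 592] [ -1.9  -0.5 119. ]
80 [317.92252252 269.83963964] [305 257  27  26 555] [ -1.9  -0.5 119. ]
```

>>> arm_command --translation '[[0,0,0],[0,0,0],[0,0,0],[0,0,0],[0,0,0],[0,0,0],[0,0,0],[0,0,0],[0,0,0],[0,0,0]]' --angular '[[0,0,-8],[0,0,-16],[0,0,-24],[0,0,-32],[0,0,-40],[0,0,-48],[0,0,-56],[0,0,-64],[0,0,-72],[0,0,-80]]'

```text
time_s: 22.85
ee_pos: [504.5, -18.1, 241.8]
orientation: [0.717, -2.813, 0.749]
contact_force: [0.7, -0.2, 0.6]
grip_width: 92.0
finger_force: 0.0
```

>>> arm_command --translation '[[0,0,0],[0,0,0],[0,0,0],[0,0,0],[0,0,0],[0,0,0],[0,0,0],[0,0,0],[0,0,0],[0,0,0]]' --angular '[[0,0,-8],[0,0,-16],[0,0,-24],[0,0,-32],[0,0,-40],[0,0,-48],[0,0,-56],[0,0,-64],[0,0,-66],[0,0,-66]]'

```text
time_s: 23.85
ee_pos: [504.5, -18.2, 241.8]
orientation: [1.984, -1.841, 0.477]
contact_force: [0.6, 0.1, 0.2]
grip_width: 91.8
finger_force: 0.0
```

```bash
cat >> h.py <<'E'
def kgoal(z,ang=0):
    "keep turn about screw axis, square to it, at knob centre"
    F=frame();T=R.from_rotvec(arm.sense()['orientation']).as_matrix()
    goal(SEAT+F@np.array([-1.5,-.5,z]),T[:,0],-F[:,2])
def red():
    a=arm.snapshot('scene');h=cv2.cvtColor(a['frame'],cv2.COLOR_BGR2HSV)[205:260,350:410]
    r=cv2.inRange(h,(0,120,80),(8,255,255))|cv2.inRange(h,(172,120,80),(180,255,255));print('red scene',r.sum()//255,np.argwhere(r).mean(0)[::-1]+[350,205] if r.any() else 0)
    a=arm.snapshot('side');h=cv2.cvtColor(a['frame'],cv2.COLOR_BGR2HSV)[240:290,350:400]
    r=cv2.inRange(h,(0,100,60),(8,255,255))|cv2.inRange(h,(172,100,60),(180,255,255));print('red side',r.sum()//255,np.argwhere(r).mean(0)[::-1]+[350,240] if r.any() else 0)
E
python3 -c "
from h import *
spose();print(arm.sense()['joint_positions'].round(2));kgoal(87);red()"
```

```text
TCP in seat [ -1.2  -0.4 146. ] tool-x in seat [0.995 0.105 0.001] tool z [ 0.001 -0.001 -1.   ] F seat [-0.   0.6  0.2] w 91.8 t 23.85
[ 0.45  0.5  -1.03  1.87  0.85  1.46  2.33]
shift [-0.3 -0.  59. ] turn [ 0.05 -0.04 -0.  ] t 23.85
red scene 10 [389.5 231.5]
red side 2 [374.  265.5]
```

>>> arm_command --translation '[[0,0,15],[0,0,30],[0,0,45],[0,0,55],[0,0,59],[0,0,59],[0,0,59],[0,0,59],[0,0,59],[0,0,59]]' --angular '[[0,0,0],[0,0,0],[0,0,0],[0,0,0],[0,0,0],[0,0,0],[0,0,0],[0,0,0],[0,0,0],[0,0,0]]'

```text
time_s: 24.95
ee_pos: [503.8, -48.6, 191.7]
orientation: [1.983, -1.841, 0.479]
contact_force: [-0.6, -0.2, -0.5]
grip_width: 91.9
finger_force: 0.0
```

>>> arm_command --translation '[[0,0,0],[0,0,0],[0,0,0],[0,0,0],[0,0,0],[0,0,0],[0,0,0],[0,0,0],[0,0,0],[0,0,0]]' --angular '[[0,0,0],[0,0,0],[0,0,0],[0,0,0],[0,0,0],[0,0,0],[0,0,0],[0,0,0],[0,0,0],[0,0,0]]' --claw 1 --newtons 40

```text
time_s: 25.95
ee_pos: [504.1, -48.8, 191.4]
orientation: [1.983, -1.842, 0.479]
contact_force: [3.2, -0.4, -0.9]
grip_width: 43.1
finger_force: 40.0
```

```bash
python3 -c "
from h import *
spose();print(arm.sense()['ft_torque'])"
```

```text
TCP in seat [ 0.   0.1 87.2] tool-x in seat [0.995 0.104 0.001] tool z [ 0.001  0.    -1.   ] F seat [-0.2  3.2 -1. ] w 43.1 t 25.95
[ 0.74010947 -0.67069113  0.27345728]
```

>>> arm_command --translation '[[0,0,0],[0,0,0],[0,0,0],[0,0,0],[0,0,0],[0,0,0],[0,0,0],[0,0,0],[0,0,0],[0,0,0]]' --angular '[[0,0,8],[0,0,16],[0,0,24],[0,0,32],[0,0,40],[0,0,48],[0,0,56],[0,0,64],[0,0,72],[0,0,80]]'

```text
time_s: 26.95
ee_pos: [502.0, -47.4, 190.6]
orientation: [0.361, -2.936, 0.782]
contact_force: [-1.9, 3.3, -2.4]
grip_width: 43.0
finger_force: 40.0
```

```bash
python3 -c "
from h import *
spose();print(arm.sense()['ft_torque'],arm.sense()['joint_positions'].round(2));red()"
```

```text
TCP in seat [-1.5 -2.  87.1] tool-x in seat [ 0.272 -0.962  0.003] tool z [-0.    -0.003 -1.   ] F seat [-4.  -2.  -0.4] w 43.0 t 26.95
[ 1.37667298  0.3468661  -0.13993715] [ 0.32  0.46 -0.76  1.94  0.82  1.27  0.97]
red scene 9 [389.66666667 232.55555556]
red side 3 [376.         265.33333333]
```

>>> arm_command --translation '[[0,0,0],[0,0,0],[0,0,0],[0,0,0],[0,0,0],[0,0,0],[0,0,0],[0,0,0],[0,0,0],[0,0,0]]' --angular '[[0,0,8],[0,0,16],[0,0,24],[0,0,32],[0,0,40],[0,0,48],[0,0,56],[0,0,64],[0,0,72],[0,0,80]]'

```text
time_s: 28.05
ee_pos: [503.2, -45.5, 189.5]
orientation: [1.52, 2.357, -0.638]
contact_force: [0.9, 7.5, -9.8]
grip_width: 42.8
finger_force: 40.0
```

```bash
python3 -c "
from h import *
spose();print(arm.sense()['ft_torque'],arm.sense()['joint_positions'].round(2));red()"
```

```text
TCP in seat [-3.7 -0.9 87.2] tool-x in seat [-0.898 -0.44   0.004] tool z [-0.004 -0.    -1.   ] F seat [-11.4   0.7  -4.7] w 42.8 t 28.05
[ 2.78300826 -0.23228059  0.17229398] [ 0.16  0.41 -0.55  1.95  0.74  1.2  -0.36]
red scene 9 [390.         233.33333333]
red side 3 [376. 266.]
```

>>> arm_command --translation '[[0.5,0.2,0],[1,0.4,0],[1.5,0.7,0],[2,0.9,0],[2.2,1,0],[2.2,1,0],[2.2,1,0],[2.2,1,0],[2.2,1,0],[2.2,1,0]]' --angular '[[0,0,5],[0,0,10],[0,0,15],[0,0,20],[0,0,25],[0,0,25],[0,0,25],[0,0,25],[0,0,25],[0,0,25]]'

```text
time_s: 29.15
ee_pos: [504.0, -45.3, 189.4]
orientation: [1.94, 1.925, -0.529]
contact_force: [2.6, 4.8, -7.2]
grip_width: 43.3
finger_force: 40.0
```

```bash
python3 -c "
from h import *
spose();print(arm.sense()['ft_torque'],arm.sense()['joint_positions'].round(2));red()"
```

```text
TCP in seat [-3.9 -0.1 87.2] tool-x in seat [-1.    -0.022  0.001] tool z [-0.001  0.    -1.   ] F seat [-7.9  2.4 -3.8] w 43.3 t 29.15
[ 2.1199984  -0.73447128  0.21859409] [ 0.1   0.39 -0.48  1.95  0.72  1.18 -0.77]
red scene 9 [390.         233.66666667]
red side 4 [375.25 266.75]
```

>>> arm_command --translation '[[0.5,0,0],[1,0,0],[1,0,0],[1,0,0],[1,0,0],[1,0,0],[1,0,0],[1,0,0],[1,0,0],[1,0,0]]' --angular '[[0,0,5],[0,0,10],[0,0,15],[0,0,20],[0,0,25],[0,0,25],[0,0,25],[0,0,25],[0,0,25],[0,0,25]]'

```text
time_s: 30.25
ee_pos: [504.9, -45.5, 189.5]
orientation: [2.265, 1.429, -0.399]
contact_force: [5.1, 1.8, -7.5]
grip_width: 43.0
finger_force: 40.0
```

```bash
python3 -c "
from h import *
spose();print(arm.sense()['ft_torque'],arm.sense()['joint_positions'].round(2));red()"
```

```text
TCP in seat [-3.8  0.8 87.2] tool-x in seat [-0.915  0.404  0.001] tool z [ 0.     0.002 -1.   ] F seat [-5.4  5.1 -5.5] w 43.0 t 30.25
[ 1.61506506 -1.10066458  0.42797711] [ 0.05  0.38 -0.42  1.95  0.7   1.17 -1.19]
red scene 46 [392.2173913  234.23913043]
red side 43 [376.34883721 268.41860465]
```

The tab has popped out: red pixels went from 9 to 46 in the scene view and from 4 to 43 in the side view. Stopping here, opening and backing off along the screw's axis.

>>> arm_command --translation '[[0,0,0],[0,0,0],[0,0,0],[0,0,0],[0,0,0],[0,0,0],[0,0,0],[0,0,0],[0,0,-15],[0,0,-30]]' --angular '[[0,0,0],[0,0,0],[0,0,0],[0,0,0],[0,0,0],[0,0,0],[0,0,0],[0,0,0],[0,0,0],[0,0,0]]' --claw -1

```text
time_s: 31.35
ee_pos: [504.1, -30.2, 216.6]
orientation: [2.268, 1.424, -0.402]
contact_force: [-0.2, 0.1, -0.5]
grip_width: 91.9
finger_force: 0.0
```

>>> arm_command --translation '[[0,0,-25],[0,0,-50],[0,0,-75],[0,0,-100],[0,0,-110],[0,0,-110],[0,0,-110],[0,0,-110],[0,0,-110],[0,0,-110]]' --angular '[[0,0,0],[0,0,0],[0,0,0],[0,0,0],[0,0,0],[0,0,0],[0,0,0],[0,0,0],[0,0,0],[0,0,0]]'

```text
time_s: 32.35
ee_pos: [505.6, 23.8, 310.2]
orientation: [2.268, 1.423, -0.403]
contact_force: [-0.2, -0.0, 0.7]
grip_width: 92.5
finger_force: 0.0
```

Run:
```python
from h import *
spose();red();F=frame()
# handle check: blue blob near predicted home in side and scene
for n in('scene','side'):
    s=snap(n,n+'9');p=proj(s,SEAT+F@[-72.5,0,11.5])[0];h=cv2.cvtColor(s['frame'],cv2.COLOR_BGR2HSV)
    m=cv2.inRange(h,(100,120,50),(130,255,255));k,l,st,c=cv2.connectedComponentsWithStats(m)
    i=1+np.argmin(np.linalg.norm(c[1:]-p,axis=1));print(n,'pred',p,'blob',c[i],st[i])
```

```text
TCP in seat [ -3.4  -0.6 226.4] tool-x in seat [-0.913  0.407 -0.003] tool z [ 0.002 -0.002 -1.   ] F seat [ 0.4 -0.2  0.6] w 92.5 t 32.35
red scene 46 [392.2173913  234.23913043]
red side 41 [376.56097561 268.41463415]
scene pred [370.35253531 259.80674011] blob [370.71264368 257.33333333] [364 247  15  21 174]
side pred [354.04695237 273.31133101] blob [353.82978723 272.57446809] [347 267  14  11  94]
```

```bash
python3 -c "
from cell import arm
print(arm.hand_in())"
```

```text
the job is handed in; nothing more can be done
None
```

The white cassette is in the holder against the back stop, the knob is screwed down until the red tab popped out (about 210°), everything is released, and the job was handed in at about 32 s; the hand-in call gave no verdict.

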